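# Pack the lunch box in two layers

## Task

Pack the metal lunch box in layers: lay the cardboard snack box flat on its bottom, then take the wooden divider off its slanted stand and lay it level on the ledges inside the box above the snack box, then stand the lidded tub upright on the divider. Let go of everything, and leave the other things on the worktop where they are.

Things in the scene. Friction and masses are not known exactly. Their poses are not given: they have to be found in the camera images.
- lunch_box: Open metal lunch box, loose, 0.9 kg. Origin: centre of underside; z up, y along its long side. Outside 142 (x) x 208 (y) x 69 mm high; walls and floor 4 mm thick: inside 134 x 200 mm. At each short end a ledge 14 mm deep (along y) spans the full width; ledge tops are 53 mm above the underside (undersides 45 mm), 172 mm clear between ledges.
- snack_box: Closed cardboard snack box, 62 (x) x 118 (y) x 42 mm high, about 0.12 kg, flat on the worktop. Origin: centre of its underside; y along its length. Graspable across its 62 mm width. It fits flat on the lunch box's inner floor between the ledges, lengthwise.
- divider: Wooden plate 126 (x) x 192 (y) x 5 mm, 0.14 kg; mid-top an upright tab 12 (x) x 40 (y) mm rises 45 mm above the plate. Origin: centre of plate underside; z: plate normal, tab side. Starts on the stand, sloping 35 deg: x points up the slope, the tab leans 35 deg from vertical to the stand's front. In the box: on both ledges, long side along the box's, either way round, 4 mm spare to each wall.
- stand: Metal drying stand, fixed, about 135 (x) x 190 (y) x 100 mm high: two sloping runners and a lip along the low front, which rises 8 mm above the runners. Origin: centre of its underside; x points level from the low front to the high back. The divider's origin starts 56 mm above the stand's origin.
- tub: Round lidded snack tub, clear with white lid, straight-sided, 60 mm diameter, 45 mm high, about 0.12 kg, upright on the worktop. Origin: centre of its underside; z up. On the divider it fits on either side of the tab (along the divider's y), its centre about 58 mm from the tab's centre.
- kitchen_timer: Bystander: round wind-up kitchen timer with a knob on top, 69 mm diameter, 42 mm high, near the tub (the two may have changed places). Origin: centre of its underside. Leave it.
- mug: Bystander: two-tone mug, 87 x 117 x 91 mm. Origin: centre of its underside. Leave it.
- pepper_mill: Bystander: dark wooden pepper mill, 58 mm diameter, 170 mm high. Origin: centre of its underside. Leave it.
- salt_box: Bystander: round wooden salt box, 91 mm diameter, 80 mm high. Origin: centre of its underside. Leave it. It stands under a fixed wall cabinet, whose underside is 0.48 m above the worktop, front (with knobs and moulding) about 0.55 m ahead of the robot's base axis and left end about 0.17 m left of that axis: keep the arm and wrist clear of it.
Not all that is in view belongs to the job. What is shaped like the snack_box but yellow is not meant. Leave any pink look-alike of the tub alone.

How it is judged:
On the way, in this order (a step that is already met when the one before it is completed fails the run):
1. the snack box lies flat on the lunch box's inner floor, let go (z of snack_box in the frame of lunch_box between 0.001 and 0.008 m and x of snack_box in the frame of lunch_box between -0.04 and 0.04 m and y of snack_box in the frame of lunch_box between -0.07 and 0.07 m and angle between snack_box's own z axis and vertical below 0.1 rad and contact force between the fingers and snack_box below 0.1 N), for 0.2 s.
2. the divider lies level on both ledges above the snack box, let go (z of divider in the frame of lunch_box between 0.05 and 0.056 m and horizontal distance between divider and lunch_box below 0.012 m and angle between divider's own z axis and vertical below 0.05 rad and z of snack_box in the frame of lunch_box below 0.008 m and contact force between the fingers and divider below 0.1 N), for 0.2 s.
At the end, for the whole second after the job is handed in: Snack box flat on the inner floor (4 mm, 0.1 rad); divider on both ledges, height within 3 mm, centre within 12 mm of the box's, level within 0.05 rad; tub upright (0.1 rad) on the divider's plate inside the box; lunch box flat on the worktop; all released and at rest (z of snack_box in the frame of lunch_box between 0.001 and 0.008 m and horizontal distance between snack_box and lunch_box below 0.082 m and angle between each of snack_box, tub's own z axis and vertical below 0.1 rad and z of divider in the frame of lunch_box between 0.05 and 0.056 m and horizontal distance between divider and lunch_box below 0.012 m and angle between each of divider, lunch_box's own z axis and vertical below 0.05 rad and z of tub in the frame of divider between 0.002 and 0.009 m and x of tub in the frame of divider between -0.045 and 0.045 m and horizontal distance between tub and divider below 0.09 m and linear speed of each of tub, divider, lunch_box below 0.02 m/s); the robot touches nothing.
It fails at once if the kitchen timer is moved more than 30 mm or tipped (distance of kitchen_timer from where it was at the start of the episode above 0.03 m or angle between kitchen_timer's own z axis and vertical above 0.5 rad).
It fails at once if the mug is moved more than 30 mm (distance of mug from where it was at the start of the episode above 0.03 m).
It fails at once if the pepper mill is moved more than 30 mm (distance of pepper_mill from where it was at the start of the episode above 0.03 m).
It fails at once if the salt box is moved more than 30 mm (distance of salt_box from where it was at the start of the episode above 0.03 m).
It also fails if it takes over 69 s, if anything falls off the work surface, if the arm or the gripper's body presses on something with over 40 N, if the wrist force passes 120 N, or if a joint passes its speed limit or range.

## Robot

A 6-joint arm with a two-finger parallel gripper is mounted at the origin on a cart in front of the work surface, level with it; the furniture and walls round the work are solid. World frame = base frame: x ahead of the robot, y to its left, z up, the work surface at z = 0. Lengths are in m, angles in rad, forces in N, time in s.
With the tool pointing down it reaches from about 0.35 to 0.775 m from the base axis. Payload 5.5 kg.
Tool frame: the origin (TCP) lies at the very end of the fingers, on their centre line; the grasp point (between the pads) lies 19 mm behind it; z points along the fingers, y is the direction in which the jaws open and shut (so a half turn about z gives the same grasp; the last joint's range is limited). The gripper opens to 85 mm and grips with 20 to 120 N. Pads are 22 mm wide; open, the fingers measure 114 mm over their backs; the gripper's body (76 mm by 85 mm) begins 54 mm behind the grasp point. The pads swing forward as they close: fully open they stand 13 mm farther back than shut.
Start: joints at [1.121, 0.313, 0.046, 1.304, 0, 1.431], TCP at [0.175, 0.548, 0.231] pointing down, gripper open.
Joint ranges: [-2.76, 2.76], [-0.86, 1.69], [-1.03, 1.26], [-2.2, 2.34], [-1.47, 1.5], [-3.14, 3.14]. Speed limits (rad/s): [2.57, 2.57, 3.14, 3.14, 3.14, 3.14].

## Interface

Orientations are given as a unit quaternion [w, x, y, z].
In Python, from workcell import get_state, vision, workorder, silhouettes, tip_of gives the robot as it stands.
- The arm moves only by the shell command python3 -m inch 'ROWS' [FORCE]. ROWS is JSON, a list of rows, each a list of 7 numbers: the shift along the tool's x, y, z in cm, then the turn, a rotation vector about the tool's x, y, z in degrees, then the finger opening in cm, from 0 to 8.54. In form: [[dx, dy, dz, rx, ry, rz, hand], ...]. A call has 1 to 5 rows; each row shifts and turns the commanded pose from where the row before left it, along the tool's axes as they then stand; what a row does not reach is not made up. A row lasts 1/10 s, in which the tool goes at most 50 mm and 8.59 degrees, less where a joint would pass 70% of its speed; a pose out of reach is approached as far as the arm can. A call with a gripper value outside its range is refused whole. The fingers move at their own pace and stop on an object; FORCE is the grip in N (left out, the last holds). Time passes only in rows, so rows that do not move let the fingers close. It gives the time, the measured TCP pose, the force and the opening at its end, in the units of the state.
- get_state(): the state, without advancing time (a new reading comes with each control period).
- vision.read_camera(name): name is "side" or "top" or "wrist"; returns a dict with "pixels" (480x640x3 uint8, red, green, blue), "depth" (480x640 float32, m along the optical axis (not along the pixel's ray), 0 where there is no reading), "mtx" (3x3 intrinsics, pixels), "T" (4x4, takes a point from camera to world coordinates); the wrist camera has in their place "tool_from_camera" (4x4, takes a point from camera to tool coordinates, whose origin is the TCP and whose axes are the flange's). Camera axes: x right, y up, looking along -z (the intrinsics and any distortion apply to the point x, -y, -z); pixel columns grow to the right and rows downward; lengths in m; the calibration is good to about 2 mm. A picture is of the moment at which its call begins: read the wrist's pose just before it.
- workorder.hand_in(): hands the job in, once; it reports no verdict.
Trained networks look in a picture, given as the dict that the camera call returned (one of the last four; its "shot" number tells which), for a name from the list of things; names that differ only in an ending like _2 or _b are one class to them, and where a whole thing is asked for, a point or a joint stands for the part that bears it (a point fixed in the world has none). Each returns a list of dicts, best first, with "confidence" (0 to 1); they miss things now and then, are a little off and sometimes report something else, mostly with a low value. They report only what shows in the picture. A call takes as long as a camera call. They do not tell look-alikes from the thing itself.
- silhouettes(picture, label): "mask" (480x640 bool, what is visible of it) and "location" ([column, row] in pixels, amid what is visible of it).
- tip_of(picture, label): "location" ([column, row] in pixels: a listed point, or the origin of a listed thing).
The state is a dict: "clock": time; "joint_pos": joint angles; "qvel": joint speeds; "tau": joint torques, N m; "tcp_pos": TCP position; "orientation": TCP orientation; "wrist_force": force on the tool from outside, world axes, zero at the start; "ft_torque": the same for the moment, N m; "finger_gap": finger opening in m.
Only numpy, scipy, OpenCV 4.12 (cv2) and the standard library are available. Lean on these libraries where they do the work, as an engineer would, in place of code of your own. Each camera call takes 0.05 s, during which the arm holds its last target.

## Working session

There is one attempt and no reset: what is moved stays moved. The work goes in short steps, Python scripts to look and compute and a shell command to move; the robot and the scene stay as the last step left them, time stands still between calls to the robot, and variables do not carry over. Pictures are saved under pics/ and viewed, and the job is handed in when it is done.

```bash
ls; mkdir -p pics
cat > h.py <<'E'
import numpy as np, cv2
from workcell import get_state, vision, workorder, silhouettes, tip_of
from scipy.spatial.transform import Rotation as R
def rot(q): return R.from_quat([q[1],q[2],q[3],q[0]]).as_matrix()
def toolT():
    s=get_state(); T=np.eye(4); T[:3,:3]=rot(s['orientation']); T[:3,3]=s['tcp_pos']; return T
def shot(name):
    T=toolT(); p=vision.read_camera(name)
    p['W']=p['T'] if 'T' in p else T@p['tool_from_camera']
    return p
def save(p,fn): cv2.imwrite('pics/'+fn,p['pixels'][:,:,::-1])
def cloud(p,mask=None):
    d=p['depth']; m=d>0
    if mask is not None: m=m&mask
    v,u=np.nonzero(m); z=d[v,u]; K=np.array(p['mtx'])
    c=np.stack([(u-K[0,2])/K[0,0]*z,-(v-K[1,2])/K[1,1]*z,-z,np.ones_like(z)])
    return (np.array(p['W'])@c)[:3].T,u,v
E
python3 - <<'E'
from h import *
print(get_state())
for n in ['side','top','wrist']:
    p=shot(n); save(p,n+'0.png'); print(n,[k for k in p], np.round(p['W'],3).tolist(), np.array(p['mtx']).tolist())
    np.savez('%s0.npz'%n,pixels=p['pixels'],depth=p['depth'],mtx=p['mtx'],W=p['W'])
    if n!='wrist':
      for l in ['lunch_box','snack_box','divider','stand','tub','kitchen_timer','mug','pepper_mill','salt_box']:
        for r in silhouettes(p,l)[:3]:
            c,u,v=cloud(p,r['mask']); 
            if len(c): print(n,l,round(r['confidence'],2),np.round(r['location']),np.round(np.median(c,0),3),np.round(np.percentile(c,2,axis=0),3),np.round(np.percentile(c,98,axis=0),3))
E
```

```text
pics
{'clock': 0.0, 'joint_pos': array([1.12138885e+00, 3.13998621e-01, 4.49537421e-02, 1.30363521e+00,
       8.66765555e-06, 1.43122144e+00]), 'qvel': array([ 0.00035036, -0.00049082, -0.00153659, -0.0013403 , -0.00040005,
       -0.00120755]), 'tau': array([ 1.09909910e-03, -4.80632472e+01,  2.98530650e+01,  1.95265812e-02,
        8.81304527e-05,  1.67704997e-05]), 'tcp_pos': array([0.17507375, 0.54713371, 0.2303996 ]), 'orientation': array([-2.77531208e-04,  1.54297336e-01,  9.88024010e-01, -9.00075707e-04]), 'wrist_force': array([-2.33938675e-01, -4.04850956e-04, -5.27756216e-01]), 'ft_torque': array([ 0.05433769,  0.01260365, -0.02960548]), 'finger_gap': 0.08543462939664322}
side ['pixels', 'depth', 'mtx', 'T', 'shot', 'W'] [[-0.986, 0.075, -0.149, 0.423], [-0.167, -0.469, 0.867, 0.97], [-0.005, 0.88, 0.475, 0.657], [0.0, 0.0, 0.0, 1.0]] [[467.5272699638484, 0.0, 325.1234789223077], [0.0, 467.5272699638484, 235.02745333093566], [0.0, 0.0, 1.0]]
side lunch_box 0.63 [372. 289.] [0.468 0.054 0.034] [ 0.364 -0.02  -0.001] [0.577 0.149 0.069]
side lunch_box 0.53 [240. 311.] [0.724 
[... 1953 characters left out ...]
0.406 0.194 0.011] [0.459 0.249 0.051]
top tub 0.55 [195. 253.] [0.536 0.274 0.043] [0.51  0.248 0.02 ] [0.561 0.301 0.051]
top kitchen_timer 0.86 [158. 246.] [0.56  0.398 0.026] [0.53  0.368 0.005] [0.595 0.43  0.045]
top pepper_mill 0.8 [477. 246.] [ 0.527 -0.589  0.135] [ 0.507 -0.618  0.008] [ 0.553 -0.577  0.168]
top salt_box 0.2 [268. 274.] [0.47  0.067 0.006] [ 0.363 -0.015 -0.005] [0.571 0.14  0.073]
wrist ['pixels', 'depth', 'mtx', 'tool_from_camera', 'shot', 'W'] [[0.306, -0.91, -0.28, 0.105], [0.952, 0.292, 0.09, 0.57], [-0.0, -0.294, 0.956, 0.373], [0.0, 0.0, 0.0, 1.0]] [[424.14716954967855, 0.0, 318.53654505760534], [0.0, 424.14716954967855, 240.98648331816872], [0.0, 0.0, 1.0]]
```

View pics/side0.png

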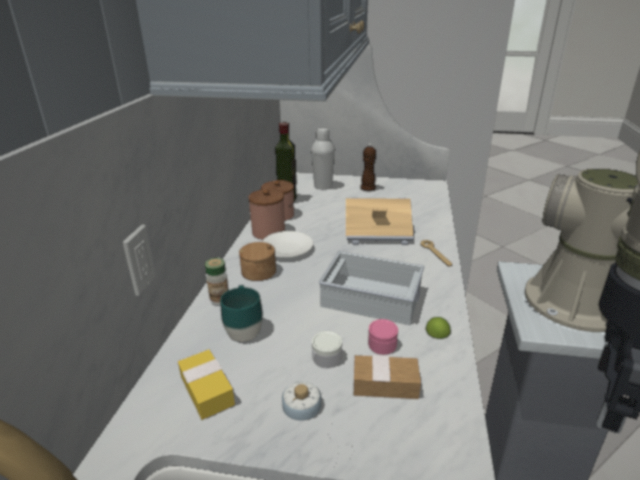

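View pics/top0.png

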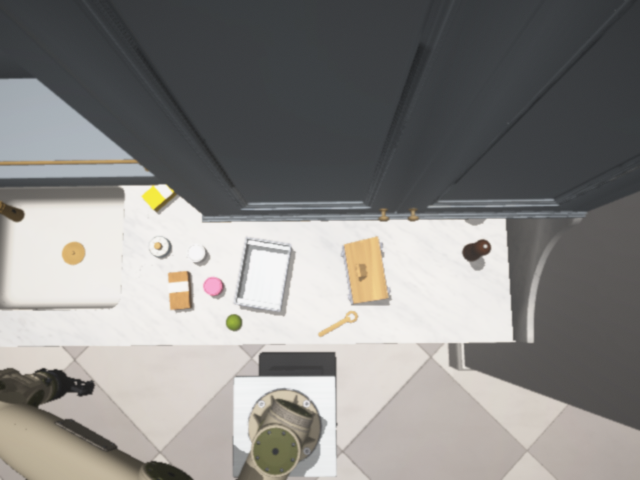

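Run:
```python
import cv2,numpy as np
a=np.load('side0.npz')['pixels'][:,:,::-1]
cv2.imwrite('pics/crop_side.png',cv2.resize(a[250:430,150:450],(800,480),interpolation=cv2.INTER_CUBIC))
```

```text
(no output)
```

View pics/crop_side.png

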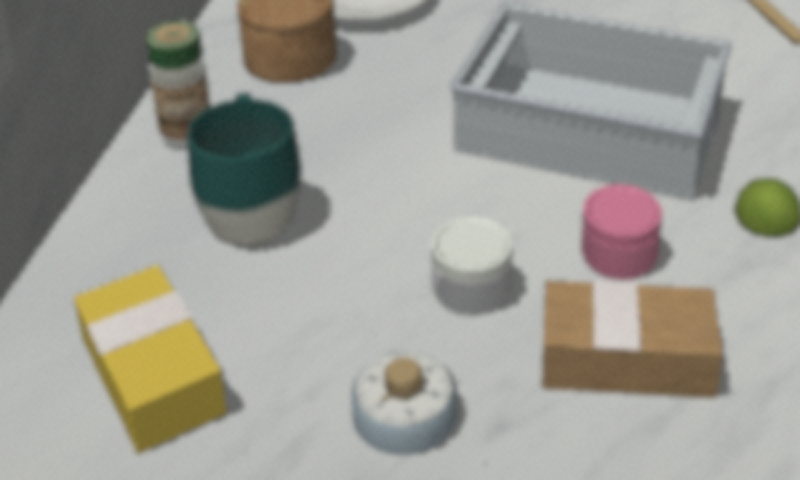

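Candidates in the side view:
- **Snack box:** brown carton (386,381) or yellow carton (207,379). The brown one is meant.
- **Tub:** clear tub with white lid (326,348) or pink tub (382,338). The clear one is meant. The crop confirms both choices.
- **Timer:** (302,399).

Next I'll measure poses.

Run:
```python
from h import *
def L(n):
    p=dict(np.load(n+'0.npz')); return p
def box(c,name):
    r=cv2.minAreaRect((c[:,:2]*1000).astype(np.float32)); print(name,len(c),'c',np.round(r[0],1),'size',np.round(r[1],1),'ang',round(r[2],1))
for n in ['side','top']:
    c,u,v=cloud(L(n))
    def sel(x0,x1,y0,y1,z0,z1): 
        return c[(c[:,0]>x0)&(c[:,0]<x1)&(c[:,1]>y0)&(c[:,1]<y1)&(c[:,2]>z0)&(c[:,2]<z1)]
    t=sel(.35,.6,-.18,.19,-.03,.02); print(n,'table z',np.median(sel(.3,.6,.15,.19,-.03,.03)[:,2]))
    box(sel(.34,.5,.27,.38,.035,.055),'snack top')
    box(sel(.34,.5,.27,.38,.01,.055),'snack all')
    box(sel(.33,.6,-.05,.17,.06,.085),'lunch rim')
    box(sel(.48,.59,.23,.33,.037,.06),'tub top')
    d=sel(.35,.6,-.34,-.19,.02,.14)
    # plane ransac
    rng=np.random.default_rng(0);best=0
    for i in range(500):
        a=d[rng.choice(len(d),3,False)]; nn=np.cross(a[1]-a[0],a[2]-a[0]); 
        if np.linalg.norm(nn)<1e-6: continue
        nn/=np.linalg.norm(nn); s=np.abs((d-a[0])@nn)<.003
        if s.sum()>best: best=s.sum(); bs=s
    q=d[bs]; m=q.mean(0); nn=np.linalg.svd(q-m,full_matrices=False)[2][2]; nn*=np.sign(nn[2])
    up=np.array([0,0,1])-nn[2]*nn; up/=np.linalg.norm(up); yy=np.cross(nn,up)
    print('plane',len(q),'n',nn.round(3),'tilt',np.degrees(np.arccos(nn[2])),'up dir az',np.degrees(np.arctan2(up[1],up[0])))
    uv=np.stack([(q-m)@up,(q-m)@yy],1); r=cv2.minAreaRect((uv*1000).astype(np.float32)); ctr=m+up*r[0][0]/1000+yy*r[0][1]/1000
    print(r,'plate top centre',ctr.round(4))
    e=d[((d-m)@nn>.012)]; e=e[np.abs((e-ctr)@yy)<.04]
    h=(e-m)@nn; print('tab pts',len(e),'h max',np.percentile(h,98).round(4),'tab centre in plate',(((e-ctr)@up).mean().round(4),((e-ctr)@yy).mean().round(4)), 'up',np.percentile((e-ctr)@up,[3,97]).round(4),'y',np.percentile((e-ctr)@yy,[3,97]).round(4))
```

```text
side table z -0.0003892601699788667
snack top 1786 c [421.5 330.4] size [118.3  67.4] ang 5.0
snack all 2471 c [421.5 330.6] size [118.   67.8] ang 5.5
lunch rim 938 c [468.5  62.6] size [154.4 214. ] ang 80.3
tub top 581 c [520.8 285.4] size [ 59.9 100. ] ang 74.3
plane 1856 n [-0.078  0.56   0.825] tilt 34.423831257653 up dir az -82.07344196116645
((2.0510482788085938, -0.866180419921875), (135.54563903808594, 190.73577880859375), 0.27662211656570435) plate top centre [ 0.475  -0.2537  0.0567]
tab pts 123 h max 0.0473 tab centre in plate (np.float64(-0.0009), np.float64(0.001)) up [-0.005   0.0072] y [-0.0167  0.0195]
top table z -0.0005655708265445147
snack top 717 c [420.1 328.5] size [118.5  64.4] ang 5.6
snack all 827 c [420.4 326.1] size [ 91.  121.1] ang 88.5
lunch rim 536 c [467.4  61.7] size [149.  214.5] ang 80.3
tub top 259 c [536.6 276.7] size [58.5 57.1] ang 84.1
plane 1300 n [-0.076  0.557  0.827] tilt 34.17854745232104 up dir az -82.27301678013394
((-0.488555908203125, 2.2560501098632812), (141.4454803466797, 192.2518310546875), 0.9177439212799072) plate top centre [ 0.4744 -0.2576  0.0594]
tab pts 108 h max 0.0486 tab centre in plate (np.float64(0.003), np.float64(0.0003)) up [-0.0047  0.0085] y [-0.0184  0.0187]
```

```bash
cat > g.py <<'E'
from h import *
import sys
def go(pos,zdir,ydir):
    """print rotation (tool rotvec deg) then shift in target tool axes (cm)"""
    T=toolT(); z=np.array(zdir,float); z/=np.linalg.norm(z); y=np.array(ydir,float); y-=z*(y@z); y/=np.linalg.norm(y)
    Rs=[]
    for s in (1,-1):
        Rt=np.stack([np.cross(s*y,z),s*y,z],1); rv=R.from_matrix(T[:3,:3].T@Rt).as_rotvec(degrees=True); Rs.append((np.linalg.norm(rv),rv,Rt))
    for a,rv,Rt in sorted(Rs,key=lambda t:t[0]):
        d=np.array(pos)-T[:3,3]
        print('rot',rv.round(2),'| shift after',(Rt.T@d*100).round(2),'| shift before',(T[:3,:3].T@d*100).round(2))
    s=get_state(); print('t',round(s['clock'],2),'tcp',s['tcp_pos'].round(4),'j',s['joint_pos'].round(2),'gap',round(s['finger_gap'],4),'F',s['wrist_force'].round(1))
def az(a): return [np.cos(np.radians(a)),np.sin(np.radians(a)),0]
E
python3 -c "
from g import *
go([.421,.329,.13],[0,0,-1],az(95.3))"
```

```text
rot [ 1.000e-02  0.000e+00 -2.305e+01] | shift after [-22.44 -24.04  10.13] | shift before [-30.06 -13.34  10.13]
rot [ 0.0000e+00 -1.0000e-02  1.5695e+02] | shift after [22.44 24.04 10.13] | shift before [-30.06 -13.34  10.13]
t 1.05 tcp [0.1753 0.5477 0.2313] j [1.12 0.31 0.05 1.3  0.   1.43] gap 0.0853 F [-0.4  0.1 -0.5]
```

```bash
python3 -m inch '[[0,0,0,0,0,-7.7,8.5],[0,0,0,0,0,-7.7,8.5],[0,0,0,0,0,-7.65,8.5],[-3,-3.2,0,0,0,0,8.5],[-3,-3.2,0,0,0,0,8.5]]' 40; python3 -m inch '[[-3,-3.2,0,0,0,0,8.5],[-3,-3.2,0,0,0,0,8.5],[-3,-3.2,0,0,0,0,8.5],[-3,-3.2,2,0,0,0,8.5],[-3,-3.2,2,0,0,0,8.5]]'; python3 -c "
from g import *
go([.421,.329,.08],[0,0,-1],az(95.3))"
```

```text
clock: 1.55
tcp_pos: [0.2409, 0.4894, 0.2311]
orientation: [0.0, -0.048, 0.999, 0.0]
wrist_force: [0.0, 0.5, -0.8]
finger_gap: 0.0847
clock: 2.05
tcp_pos: [0.4069, 0.3431, 0.1917]
orientation: [0.001, -0.046, 0.999, 0.001]
wrist_force: [1.0, 0.8, 0.8]
finger_gap: 0.085
rot [0.07 0.14 0.  ] | shift after [-1.28 -1.53 11.17] | shift before [-1.25 -1.55 11.17]
rot [-2.2000e-01  1.2000e-01 -1.7999e+02] | shift after [ 1.28  1.53 11.17] | shift before [-1.25 -1.55 11.17]
t 2.05 tcp [0.4069 0.3431 0.1917] j [ 0.55  0.24 -0.15  1.18  0.    0.46] gap 0.085 F [1.  0.8 0.8]
```

```bash
python3 -m inch '[[-1.2,-1.4,0,0,0,0,8.5],[0,0,1,0,0,0,8.5],[0,0,0,0,0,0,8.5],[0,0,0,0,0,0,8.5]]'
python3 - <<'E'
from g import *
go([.421,.329,.012],[0,0,-1],az(95.3))
p=shot('wrist'); save(p,'w1.png')
c,u,v=cloud(p); s=c[(c[:,2]>.036)&(c[:,2]<.05)&(abs(c[:,0]-.42)<.08)&(abs(c[:,1]-.33)<.05)]
print(cv2.minAreaRect((s[:,:2]*1000).astype(np.float32)),len(s))
E
```

```text
clock: 2.45
tcp_pos: [0.4174, 0.3318, 0.1812]
orientation: [-0.0, -0.047, 0.999, 0.0]
wrist_force: [0.1, 0.9, 0.5]
finger_gap: 0.0851
rot [ 0.01 -0.04  0.07] | shift after [-0.33 -0.31 16.92] | shift before [-0.34 -0.31 16.92]
rot [ 6.0000e-02  1.0000e-02 -1.7993e+02] | shift after [ 0.33  0.31 16.92] | shift before [-0.34 -0.31 16.92]
t 2.45 tcp [0.4174 0.3318 0.1812] j [ 0.52  0.25 -0.16  1.16  0.    0.43] gap 0.0851 F [0.1 0.9 0.5]
((422.46807861328125, 329.4772033691406), (117.92585754394531, 63.048439025878906), 4.975579738616943) 14823
```

View pics/w1.png

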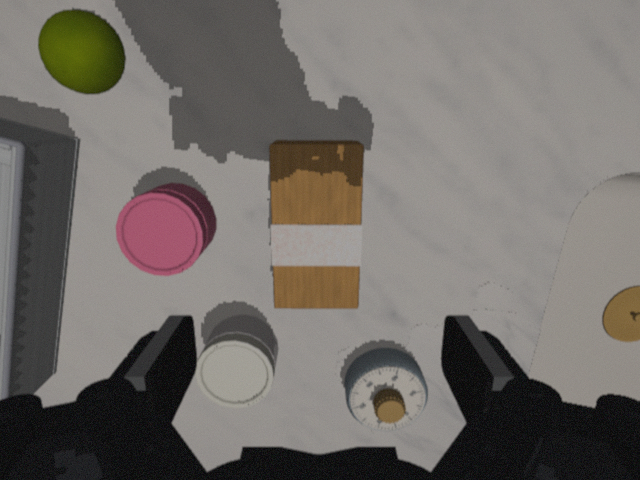

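Wrist view: brown carton at (317,225) is centred; white tub (235,373), pink (162,232), timer (387,390) are clear of the fingers' path.

```bash
python3 -m inch '[[-0.48,-0.25,3,0,0,0,8.5],[0,0,4,0,0,0,8.5],[0,0,4,0,0,0,8.5],[0,0,3,0,0,0,8.5],[0,0,2,0,0,0,8.5]]'; python3 -m inch '[[0,0,0.9,0,0,0,8.5],[0,0,0,0,0,0,8.5]]'; python3 -c "
from g import *
go([.4225,.3295,.012],[0,0,-1],az(95))"
```

```text
clock: 3.0
tcp_pos: [0.4215, 0.3297, 0.0195]
orientation: [-0.001, -0.047, 0.999, -0.0]
wrist_force: [0.3, 0.3, -0.6]
finger_gap: 0.0852
clock: 3.2
tcp_pos: [0.4223, 0.3296, 0.0117]
orientation: [-0.001, -0.047, 0.999, -0.0]
wrist_force: [-0.2, -0.0, 1.4]
finger_gap: 0.0851
rot [-0.03 -0.08  0.39] | shift after [-0.02 -0.01 -0.03] | shift before [-0.02 -0.01 -0.03]
rot [ 1.3000e-01 -5.0000e-02 -1.7961e+02] | shift after [ 0.02  0.01 -0.03] | shift before [-0.02 -0.01 -0.03]
t 3.2 tcp [0.4223 0.3296 0.0117] j [ 0.51  0.41 -0.4   0.77  0.    0.42] gap 0.0851 F [-0.2 -0.   1.4]
```

```bash
python3 -m inch '[[0,0,0,0,0,0,5.5],[0,0,0,0,0,0,5.5],[0,0,0,0,0,0,5.5],[0,0,0,0,0,0,5.5],[0,0,0,0,0,0,5.5]]' 40; python3 -m inch '[[0,0,0,0,0,0,5.5],[0,0,-2,0,0,0,5.5],[0,0,-4,0,0,0,5.5],[0,0,-4,0,0,0,5.5],[0,0,-3,0,0,0,5.5]]'; python3 -c "
from g import *
go([.468,.062,.13],[0,0,-1],az(80.3))"
```

```text
clock: 3.7
tcp_pos: [0.4246, 0.3301, 0.0141]
orientation: [0.001, -0.046, 0.999, 0.001]
wrist_force: [-1.1, 1.1, 6.0]
finger_gap: 0.0612
clock: 4.2
tcp_pos: [0.424, 0.3294, 0.1452]
orientation: [0.001, -0.046, 0.999, 0.001]
wrist_force: [1.4, -0.1, -1.1]
finger_gap: 0.0618
rot [ 0.08  0.13 14.99] | shift after [ -8.84 -25.61   1.52] | shift before [ -1.91 -27.03   1.5 ]
rot [-1.9000e-01  1.1000e-01 -1.6501e+02] | shift after [ 8.84 25.61  1.52] | shift before [ -1.91 -27.03   1.5 ]
t 4.2 tcp [0.424  0.3294 0.1452] j [ 0.51  0.28 -0.22  1.07 -0.    0.42] gap 0.0618 F [ 1.4 -0.1 -1.1]
```

```bash
python3 -m inch '[[0,0,0,0,0,7.5,5.5],[0,0,0,0,0,7.5,5.5],[-1.3,-4,0,0,0,0,5.5],[-1.5,-4.3,0,0,0,0,5.5],[-1.5,-4.3,0,0,0,0,5.5]]'; python3 -m inch '[[-1.5,-4.3,0,0,0,0,5.5],[-1.5,-4.3,0,0,0,0,5.5],[-1.3,-3.5,0,0,0,0,5.5],[0,-0.7,0,0,0,0,5.5],[0,0,0,0,0,0,5.5]]'
python3 - <<'E'
from g import *
go([.468,.062,.1],[0,0,-1],az(80.3))
p=shot('wrist'); save(p,'w2.png')
c,u,v=cloud(p); s=c[(c[:,2]>.062)&(c[:,2]<.078)&(abs(c[:,0]-.47)<.14)&(abs(c[:,1]-.06)<.11)]
print(cv2.minAreaRect((s[:,:2]*1000).astype(np.float32)),len(s), s.min(0),s.max(0))
p=shot('top');save(p,'t2.png')
p=shot('side');save(p,'s2.png')
c,u,v=cloud(p); s=c[(c[:,2]>.06)&(c[:,2]<.08)&(abs(c[:,0]-.47)<.14)&(abs(c[:,1]-.06)<.11)]
print(cv2.minAreaRect((s[:,:2]*1000).astype(np.float32)),len(s))
E
```

```text
clock: 4.7
tcp_pos: [0.4445, 0.1966, 0.1427]
orientation: [0.0, 0.084, 0.996, 0.0]
wrist_force: [1.0, -0.3, -1.0]
finger_gap: 0.0611
clock: 5.2
tcp_pos: [0.4653, 0.0631, 0.1426]
orientation: [0.0, 0.086, 0.996, 0.0]
wrist_force: [0.6, 0.3, -1.9]
finger_gap: 0.0615
rot [ 0.02  0.01 -0.18] | shift after [-0.29 -0.06  4.26] | shift before [-0.29 -0.06  4.26]
rot [ 1.0000e-02 -2.0000e-02  1.7982e+02] | shift after [0.29 0.06 4.26] | shift before [-0.29 -0.06  4.26]
t 5.2 tcp [0.4653 0.0631 0.1426] j [-0.04  0.16 -0.38  1.03  0.    0.14] gap 0.0615 F [ 0.6  0.3 -1.9]
((469.6285705566406, 61.44210433959961), (148.7557830810547, 213.03677368164062), 80.01908111572266) 13437 [ 0.35242961 -0.01879703  0.06200784] [0.58513937 0.15233081 0.07069256]
((468.64404296875, 63.810020446777344), (151.9977264404297, 214.16343688964844), 80.52619171142578) 839
```

View pics/w2.png

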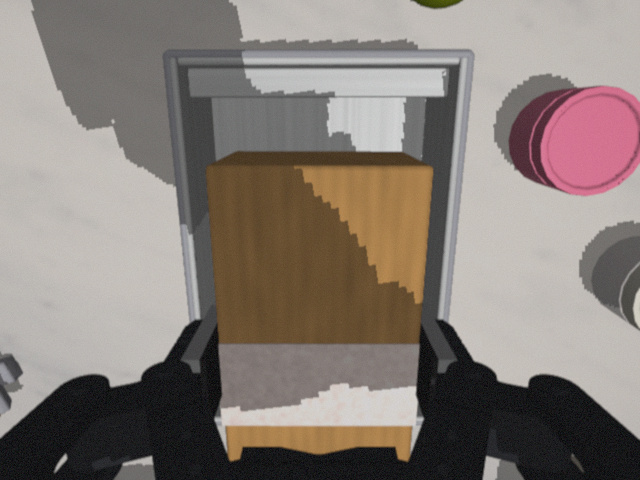

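View pics/s2.png

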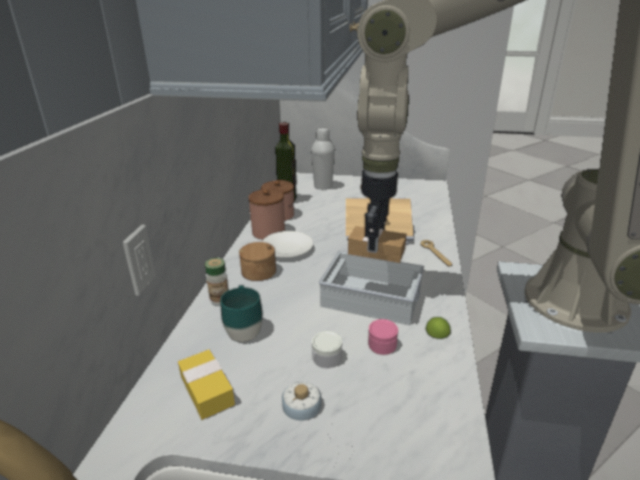

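```bash
python3 -m inch '[[-0.37,-0.1,2,0,0,0,5.5],[0,0,3,0,0,0,5.5],[0,0,3,0,0,0,5.5],[0,0,2,0,0,0,5.5],[0,0,1.2,0,0,0,5.5]]'; python3 -m inch '[[0,0,0.6,0,0,0,5.5],[0,0,0.5,0,0,0,5.5],[0,0,0,0,0,0,5.5]]'; python3 -c "
from g import *
go([.469,.062,.017],[0,0,-1],az(80.3))"
```

```text
clock: 5.85
tcp_pos: [0.4672, 0.0644, 0.0285]
orientation: [-0.001, 0.083, 0.997, 0.0]
wrist_force: [0.4, -0.8, -1.0]
finger_gap: 0.0611
clock: 6.15
tcp_pos: [0.4687, 0.0633, 0.0192]
orientation: [-0.0, 0.084, 0.996, 0.0]
wrist_force: [0.3, -0.2, -0.8]
finger_gap: 0.0613
rot [ 0.   -0.01  0.07] | shift after [-0.05 -0.13  0.22] | shift before [-0.05 -0.13  0.22]
rot [ 2.0000e-02  1.0000e-02 -1.7993e+02] | shift after [0.05 0.13 0.22] | shift before [-0.05 -0.13  0.22]
t 6.15 tcp [0.4687 0.0633 0.0192] j [-0.04  0.3  -0.54  0.73  0.    0.13] gap 0.0613 F [ 0.3 -0.2 -0.8]
```

```bash
python3 -m inch '[[0,0,0.2,0,0,0,5.5],[0,0,0.1,0,0,0,5.5],[0,0,0,0,0,0,7.6],[0,0,0,0,0,0,7.6],[0,0,0,0,0,0,7.6]]'; python3 -m inch '[[0,0,0,0,0,0,7.6],[0,0,-2,0,0,0,7.6],[0,0,-4,0,0,0,7.6],[0,0,-4,0,0,0,7.6],[0,0,-4,0,0,0,7.6]]'; python3 -m inch '[[0,0,-4,0,0,0,7.6],[0,0,0,0,0,0,7.6]]';  python3 - <<'E'
from g import *
p=shot('wrist'); save(p,'w3.png'); c,u,v=cloud(p)
s=c[(c[:,2]>.036)&(c[:,2]<.051)&(abs(c[:,0]-.47)<.078)&(abs(c[:,1]-.062)<.055)]
print(cv2.minAreaRect((s[:,:2]*1000).astype(np.float32)),len(s),np.median(s[:,2]))
s=c[(c[:,2]>.062)&(c[:,2]<.078)&(abs(c[:,0]-.47)<.14)&(abs(c[:,1]-.06)<.11)]
print(cv2.minAreaRect((s[:,:2]*1000).astype(np.float32)),len(s))
n=np.array([-.077,.558,.826]); n/=np.linalg.norm(n)
up=np.array([0,0,1])-n[2]*n; up/=np.linalg.norm(up)
ctr=np.array([.4747,-.2556,.058]); 
print('n',n,'up',up)
for h in (.10,.026): go(ctr+n*h,-n,up)
E
```

```text
clock: 6.65
tcp_pos: [0.4692, 0.0627, 0.0166]
orientation: [0.0, 0.085, 0.996, 0.0]
wrist_force: [-0.4, -0.0, -0.8]
finger_gap: 0.0761
clock: 7.15
tcp_pos: [0.4684, 0.0626, 0.1576]
orientation: [-0.0, 0.085, 0.996, 0.0]
wrist_force: [1.7, -0.6, -0.9]
finger_gap: 0.0764
clock: 7.35
tcp_pos: [0.4722, 0.0626, 0.2019]
orientation: [0.005, 0.085, 0.996, 0.0]
wrist_force: [1.1, 0.1, -0.4]
finger_gap: 0.0763
((470.0570068359375, 62.00187683105469), (156.10641479492188, 109.5627670288086), 0.1525433212518692) 13809 0.04540111948937914
((469.95013427734375, 61.481441497802734), (148.5577392578125, 214.50814819335938), 80.04132080078125) 12548
n [-0.0770166   0.55812029  0.82617806] up [ 0.11293645 -0.8184226   0.5634091 ]
rot [ 34.02  -4.9  -17.14] | shift after [  3.98 -18.13  19.45] | shift before [ -4.   -25.93   5.86]
rot [ -6.92 -48.04 155.73] | shift after [-3.98 18.13 19.45] | shift before [ -4.   -25.93   5.86]
t 7.4 tcp [0.471  0.0626 0.1992] j [-0.04  0.13 -0.27  1.17  0.    0.13] gap 0.0756 F [ 0.5 -0.1 -1. ]
rot [ 34.02  -4.9  -17.14] | shift after [  3.98 -18.13  26.85] | shift before [ -5.21 -29.91  11.98]
rot [ -6.92 -48.04 155.73] | shift after [-3.98 18.13 26.85] | shift before [ -5.21 -29.91  11.98]
t 7.4 tcp [0.471  0.0626 0.1992] j [-0.04  0.13 -0.27  1.17  0.    0.13] gap 0.0756 F [ 0.5 -0.1 -1. ]
```

View pics/w3.png

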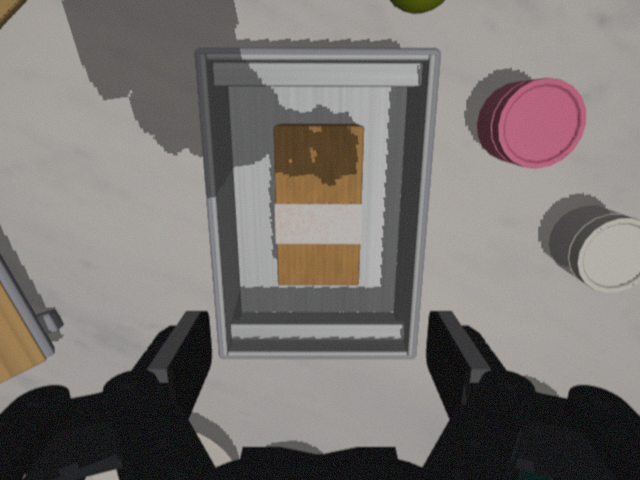

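```bash
python3 -m inch '[[0,0,0,6.8,-1,-3.4,4.5],[0,0,0,6.8,-1,-3.4,4.5],[0,0,0,6.8,-1,-3.4,4.5],[0,0,0,6.8,-1,-3.4,4.5],[0,0,0,6.8,-1,-3.4,4.5]]' 80;  python3 - <<'E'
from g import *
n=np.array([-.077,.558,.826]); n/=np.linalg.norm(n)
up=np.array([0,0,1])-n[2]*n; up/=np.linalg.norm(up)
ctr=np.array([.4747,-.2556,.059]); 
for h in (.12,.026): go(ctr+n*h,-n,up)
E
```

```text
clock: 7.9
tcp_pos: [0.4687, 0.0628, 0.1956]
orientation: [0.018, -0.067, 0.953, -0.296]
wrist_force: [0.4, -0.9, 0.3]
finger_gap: 0.0448
rot [-0.21 -0.2   0.2 ] | shift after [  3.76 -18.43  17.1 ] | shift before [  3.76 -18.35  17.18]
rot [   0.32   -0.34 -179.8 ] | shift after [-3.76 18.43 17.1 ] | shift before [  3.76 -18.35  17.18]
t 7.9 tcp [0.4687 0.0628 0.1956] j [ 0.32  0.25 -0.26  1.18 -0.59  0.22] gap 0.0448 F [ 0.4 -0.9  0.3]
rot [-0.21 -0.2   0.2 ] | shift after [  3.76 -18.43  26.5 ] | shift before [  3.73 -18.32  26.58]
rot [   0.32   -0.34 -179.8 ] | shift after [-3.76 18.43 26.5 ] | shift before [  3.73 -18.32  26.58]
t 7.9 tcp [0.4687 0.0628 0.1956] j [ 0.32  0.25 -0.26  1.18 -0.59  0.22] gap 0.0448 F [ 0.4 -0.9  0.3]
```

```bash
python3 -m inch '[[0.6,-3.1,2.5,0,0,0,4.5],[0.6,-3.1,2.8,0,0,0,4.5],[0.6,-3.1,2.8,0,0,0,4.5],[0.6,-3.1,2.8,0,0,0,4.5],[0.6,-3,2.8,0,0,0,4.5]]';  python3 -m inch '[[0.7,-3,2.8,0,0,0,4.5],[0,0,0.4,0,0,0,4.5],[0,0,0,0,0,0,4.5]]'
python3 - <<'E'
from g import *
n=np.array([-.077,.558,.826]); n/=np.linalg.norm(n)
up=np.array([0,0,1])-n[2]*n; up/=np.linalg.norm(up)
ctr=np.array([.4747,-.2556,.059]); 
go(ctr+n*.026,-n,up)
p=shot('wrist'); save(p,'w4.png'); d,u,v=cloud(p)
d=d[(d[:,0]>.35)&(d[:,0]<.6)&(d[:,1]>-.34)&(d[:,1]<-.19)&(d[:,2]>.02)]
h=(d-ctr)@n; q=d[abs(h)<.006]; m=q.mean(0); nn=np.linalg.svd(q-m,full_matrices=False)[2][2]; nn*=np.sign(nn[2])
up=np.array([0,0,1])-nn[2]*nn; up/=np.linalg.norm(up); yy=np.cross(nn,up)
h=(d-m)@nn
print('n',nn.round(4),'az up',np.degrees(np.arctan2(up[1],up[0])),'tilt',np.degrees(np.arccos(nn[2])))
uv=np.stack([(q-m)@up,(q-m)@yy],1); print(uv.min(0),uv.max(0)); r=cv2.minAreaRect((uv*1000).astype(np.float32)); print(r); print('ctr rect',m+up*r[0][0]/1e3+yy*r[0][1]/1e3)
for lo,hi in ((.02,.04),(.040,.052)):
    e=d[(h>lo)&(h<hi)&(abs((d-ctr)@yy)<.04)&(abs((d-ctr)@up)<.02)]
    a,b=(e-m)@up,(e-m)@yy
    print('tab',len(e),np.percentile(a,[2,98]).round(4),np.percentile(b,[2,98]).round(4),'tabctr on plate',(m+up*(a.max()+a.min())/2+yy*(np.percentile(b,2)+np.percentile(b,98))/2).round(4), 'hmax',h[(h>.02)&(h<.06)].max())
E
```

```text
clock: 8.4
tcp_pos: [0.4655, -0.1451, 0.1681]
orientation: [0.017, -0.066, 0.954, -0.294]
wrist_force: [0.9, 0.1, -0.9]
finger_gap: 0.0452
clock: 8.7
tcp_pos: [0.4634, -0.188, 0.1583]
orientation: [0.016, -0.064, 0.954, -0.293]
wrist_force: [0.1, 0.6, 0.1]
finger_gap: 0.0451
rot [ 0.16 -0.47 -0.  ] | shift after [-0.19 -0.07  9.47] | shift before [-0.27 -0.09  9.46]
rot [ -0.74  -0.24 180.  ] | shift after [0.19 0.07 9.47] | shift before [-0.27 -0.09  9.46]
t 8.7 tcp [ 0.4634 -0.188   0.1583] j [-0.23  0.09 -0.57  0.68 -0.56 -0.43] gap 0.0451 F [0.1 0.6 0.1]
n [-0.0785  0.5627  0.8229] az up -82.05830846513085 tilt 34.62449515798671
[-0.06692435 -0.0797227 ] [0.07275718 0.11305979]
((2.5492782592773438, 16.840553283691406), (139.66497802734375, 192.46168518066406), 0.2992458939552307)
ctr rect [ 0.47692783 -0.25660687  0.05858279]
tab 166 [-0.002   0.0092] [-0.0032 -0.0005] tabctr on plate [ 0.4585 -0.26    0.0592] hmax 0.04693482936134965
tab 1437 [-0.002   0.0091] [-0.0026  0.0348] tabctr on plate [ 0.4763 -0.2576  0.0592] hmax 0.04693482936134965
```

View pics/w4.png

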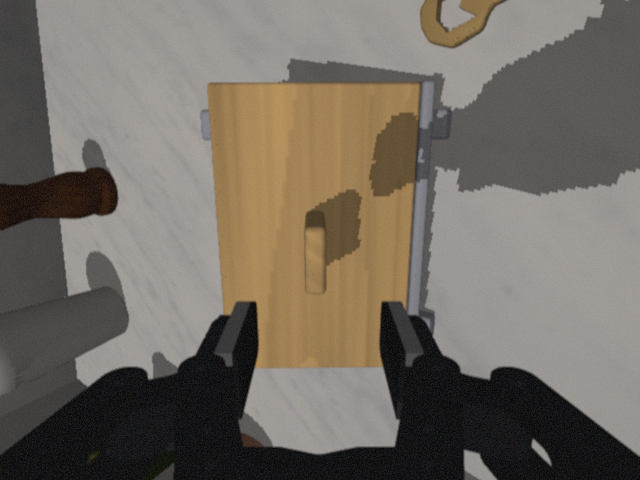

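The divider's tab (315,258) is clear, midway between the fingers. Plate centre is about (0.476,-0.2575,0.059), tilt 34.6°. That agrees with the earlier cameras.

```bash
cat > dv.py <<'E'
from g import *
n=np.array([-.0785,.5645,.822]); n/=np.linalg.norm(n)
up=np.array([0,0,1])-n[2]*n; up/=np.linalg.norm(up)
ctr=np.array([.476,-.2572,.059])
E
python3 -c "
from dv import *
go(ctr+n*.008,-n,up)"
```

```text
rot [ 0.59 -0.42  0.02] | shift after [-0.21 -0.15 11.45] | shift before [-0.3  -0.27 11.45]
rot [   0.67    0.92 -179.97] | shift after [ 0.21  0.15 11.45] | shift before [-0.3  -0.27 11.45]
t 8.75 tcp [ 0.4641 -0.1871  0.1588] j [-0.23  0.09 -0.57  0.69 -0.56 -0.43] gap 0.0446 F [-1.1 -0.1  0.8]
```

```bash
python3 -m inch '[[-0.2,-0.15,2,0.5,-0.4,0,4.5],[0,0,3,0,0,0,4.5],[0,0,3,0,0,0,4.5],[0,0,1.5,0,0,0,4.5],[0,0,1,0,0,0,4.5]]';  python3 -m inch '[[0,0,0.7,0,0,0,4.5],[0,0,0,0,0,0,4.5]]'
python3 - <<'E'
from dv import *
go(ctr+n*.008,-n,up)
E
```

```text
clock: 9.25
tcp_pos: [0.4756, -0.2461, 0.073]
orientation: [0.021, -0.067, 0.952, -0.297]
wrist_force: [0.6, 0.1, 0.1]
finger_gap: 0.0451
clock: 9.45
tcp_pos: [0.4765, -0.2507, 0.0684]
orientation: [0.021, -0.067, 0.952, -0.297]
wrist_force: [-0.3, 1.3, -0.5]
finger_gap: 0.0444
rot [0.04 0.12 0.06] | shift after [0.14 0.01 0.33] | shift before [0.14 0.01 0.33]
rot [-1.9000e-01  6.0000e-02 -1.7994e+02] | shift after [-0.14 -0.01  0.33] | shift before [0.14 0.01 0.33]
t 9.45 tcp [ 0.4765 -0.2507  0.0684] j [-0.35  0.22 -0.69  0.34 -0.52 -0.58] gap 0.0444 F [-0.3  1.3 -0.5]
```

```bash
python3 -m inch '[[0.1,0,0.2,0,0,0,0.6],[0,0,0,0,0,0,0.6],[0,0,0,0,0,0,0.6],[0,0,0,0,0,0,0.6],[0,0,0,0,0,0,0.6]]' 80;  python3 -m inch '[[0,0,0,0,0,0,0.6],[0,0,0,0,0,0,0.6]]'; python3 -c "
from dv import *
go(ctr+n*.008,-n,up)"
```

```text
clock: 9.95
tcp_pos: [0.476, -0.2522, 0.0679]
orientation: [0.022, -0.066, 0.952, -0.298]
wrist_force: [-1.6, 6.8, 5.1]
finger_gap: 0.0111
clock: 10.15
tcp_pos: [0.476, -0.2522, 0.0679]
orientation: [0.022, -0.066, 0.952, -0.298]
wrist_force: [-1.8, 6.6, 4.7]
finger_gap: 0.0107
rot [-0.01  0.19  0.  ] | shift after [0.07 0.1  0.21] | shift before [0.07 0.1  0.21]
rot [-3.1e-01 -2.0e-02 -1.8e+02] | shift after [-0.07 -0.1   0.21] | shift before [0.07 0.1  0.21]
t 10.15 tcp [ 0.476  -0.2522  0.0679] j [-0.36  0.22 -0.69  0.33 -0.52 -0.58] gap 0.0107 F [-1.8  6.6  4.7]
```

```bash
python3 -m inch '[[0,0,-1,0,0,0,0.6],[0,0,-2,0,0,0,0.6],[0,0,-3,0,0,0,0.6],[0,0,-3,0,0,0,0.6],[0,0,-2,0,0,0,0.6]]'
python3 - <<'E'
from dv import *
go([.47,-.10,.25],[0,0,-1],az(80))
p=shot('side'); save(p,'s5.png')
E
```

```text
clock: 10.65
tcp_pos: [0.4668, -0.1896, 0.1597]
orientation: [0.022, -0.066, 0.952, -0.298]
wrist_force: [1.3, -0.4, -2.5]
finger_gap: 0.0114
rot [-34.43   5.64  17.38] | shift after [ 1.24  8.88 -9.03] | shift before [ -1.59   2.11 -12.45]
rot [  -7.95  -48.54 -155.28] | shift after [-1.24 -8.88 -9.03] | shift before [ -1.59   2.11 -12.45]
t 10.65 tcp [ 0.4668 -0.1896  0.1597] j [-0.23  0.08 -0.58  0.66 -0.56 -0.44] gap 0.0114 F [ 1.3 -0.4 -2.5]
```

View pics/s5.png

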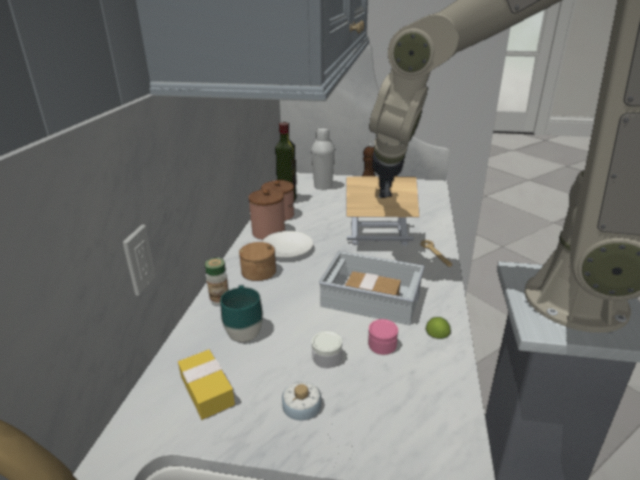

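```bash
python3 -m inch '[[0,-1.4,-2,0,0,0,0.6],[0,-1.4,-2,0,0,0,0.6],[0,0,0,-5.75,0.94,2.9,0.6],[0,0,0,-5.75,0.94,2.9,0.6],[0,0,0,-5.75,0.94,2.9,0.6]]'; python3 -m inch '[[0,0,0,-5.75,0.94,2.9,0.6],[0,0,0,-5.75,0.94,2.9,0.6],[0,0,0,-5.7,0.94,2.9,0.6],[0,0,0,0,0,0,0.6]]'
python3 - <<'E'
from dv import *
go([.47,.062,.20],[0,0,-1],az(80))
E
```

```text
clock: 11.2
tcp_pos: [0.4668, -0.1903, 0.207]
orientation: [0.011, 0.012, 0.989, -0.149]
wrist_force: [0.2, -0.7, -2.0]
finger_gap: 0.0114
clock: 11.6
tcp_pos: [0.4666, -0.1933, 0.206]
orientation: [-0.001, 0.09, 0.996, 0.001]
wrist_force: [-0.0, -0.3, -1.1]
finger_gap: 0.0112
rot [ 0.05 -0.14 -0.29] | shift after [ 4.1 25.2  0.6] | shift before [ 4.22 25.17  0.63]
rot [-2.3000e-01 -8.0000e-02  1.7971e+02] | shift after [ -4.1 -25.2   0.6] | shift before [ 4.22 25.17  0.63]
t 11.6 tcp [ 0.4666 -0.1933  0.206 ] j [-0.55  0.19 -0.18  1.2  -0.   -0.37] gap 0.0112 F [-0.  -0.3 -1.1]
```

```bash
python3 -m inch '[[0.6,3.8,0,0,0,0,0.6],[0.7,4.2,0,0,0,0,0.6],[0.7,4.2,0,0,0,0,0.6],[0.7,4.2,0,0,0,0,0.6],[0.7,4.2,0,0,0,0,0.6]]'; python3 -m inch '[[0.7,4.2,0,0,0,-0.2,0.6],[0,0.4,0,0,0,0,0.6],[0,0,0,0,0,0,0.6],[0,0,0,0,0,0,0.6]]'
python3 - <<'E'
from dv import *
go([.47,.062,.16],[0,0,-1],az(80))
for nm in ('wrist','side'):
    p=shot(nm); save(p,nm[0]+'6.png'); c,u,v=cloud(p)
    z0=toolT()[2,3]-.012
    s=c[(abs(c[:,0]-.47)<.15)&(abs(c[:,1]-.06)<.13)&(abs(c[:,2]-z0)<.012)]
    m=s.mean(0); nn=np.linalg.svd(s-m,full_matrices=False)[2][2]; s=s[abs((s-m)@nn)<.004]; m=s.mean(0); nn=np.linalg.svd(s-m,full_matrices=False)[2][2]; nn*=np.sign(nn[2])
    print(nm,len(s),'n',nn.round(4),'z',np.median(s[:,2]),cv2.minAreaRect((s[:,:2]*1000).astype(np.float32)),s.min(0).round(4),s.max(0).round(4))
    s=c[(c[:,2]>.062)&(c[:,2]<.078)&(abs(c[:,0]-.47)<.14)&(abs(c[:,1]-.06)<.11)]
    if len(s)>50: print('box',cv2.minAreaRect((s[:,:2]*1000).astype(np.float32)),len(s))
E
```

```text
clock: 12.1
tcp_pos: [0.4683, 0.0198, 0.2064]
orientation: [-0.0, 0.087, 0.996, -0.001]
wrist_force: [0.6, 0.5, -0.8]
finger_gap: 0.0115
clock: 12.5
tcp_pos: [0.4699, 0.0642, 0.2064]
orientation: [-0.001, 0.085, 0.996, -0.0]
wrist_force: [0.4, -0.9, -1.3]
finger_gap: 0.0111
rot [-0.05 -0.07  0.21] | shift after [-0.05 -0.22  4.64] | shift before [-0.06 -0.21  4.64]
rot [ 1.1000e-01 -8.0000e-02 -1.7979e+02] | shift after [0.05 0.22 4.64] | shift before [-0.06 -0.21  4.64]
t 12.5 tcp [0.4699 0.0642 0.2064] j [-0.03  0.13 -0.25  1.19 -0.    0.14] gap 0.0111 F [ 0.4 -0.9 -1.3]
wrist 101454 n [0.0033 0.002  1.    ] z 0.19661729426844277 ((464.333251953125, 64.2919692993164), (126.7586898803711, 179.276611328125), 80.12480163574219) [ 0.3658 -0.0079  0.1932] [0.562  0.1414 0.2005]
side 2248 n [0.0044 0.004  1.    ] z 0.196076183799563 ((469.6910400390625, 65.30062866210938), (129.90785217285156, 192.35543823242188), 80.34530639648438) [ 0.3662 -0.0107  0.1916] [0.5739 0.1441 0.2   ]
box ((468.615478515625, 63.69066619873047), (152.01687622070312, 215.373779296875), 80.94349670410156) 793
```

View pics/w6.png

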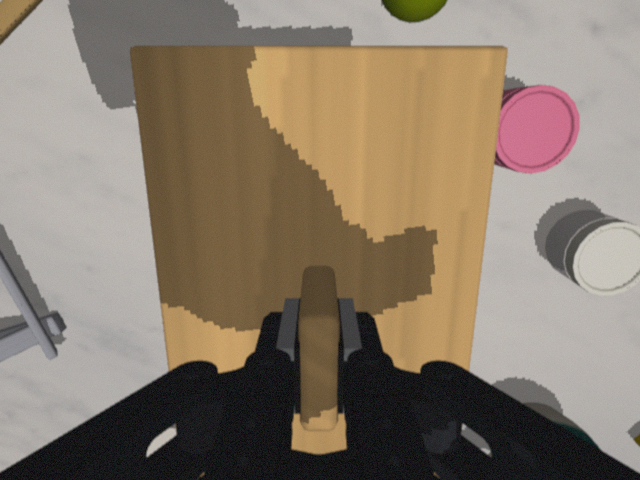

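View pics/s6.png

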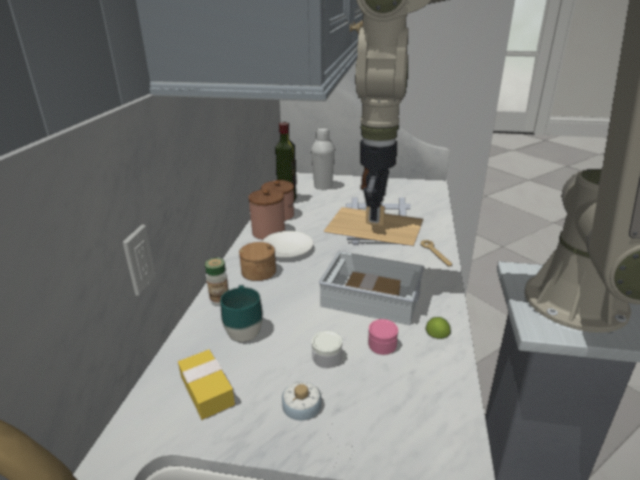

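Plate is level in hand and about 1–2 mm off the box centre by both cameras. Correcting and lowering to just above the rim.

```bash
python3 -m inch '[[0.06,-0.18,2,0,0,0,0.6],[0,0,3,0,0,0,0.6],[0,0,3,0,0,0,0.6],[0,0,2.2,0,0,0,0.6],[0,0,0,0,0,0,0.6]]'; python3 -m inch '[[0,0,0,0,0,0,0.6],[0,0,0,0,0,0,0.6]]'
python3 - <<'E'
from dv import *
go([.469,.0625,.068],[0,0,-1],az(80))
for nm in ('wrist','side'):
    p=shot(nm); save(p,nm[0]+'7.png'); c,u,v=cloud(p)
    z0=toolT()[2,3]-.010
    s=c[(abs(c[:,0]-.47)<.15)&(abs(c[:,1]-.06)<.13)&(abs(c[:,2]-z0)<.004)]
    print(nm,len(s),'z',np.median(s[:,2]),cv2.minAreaRect((s[:,:2]*1000).astype(np.float32)))
    s=c[(c[:,2]>.062)&(c[:,2]<.078)&(abs(c[:,0]-.47)<.14)&(abs(c[:,1]-.06)<.11)]
    if len(s)>50: print('box',cv2.minAreaRect((s[:,:2]*1000).astype(np.float32)),len(s))
E
```

```text
clock: 13.1
tcp_pos: [0.4665, 0.0617, 0.1018]
orientation: [-0.004, 0.087, 0.996, -0.0]
wrist_force: [-0.3, -0.3, -1.0]
finger_gap: 0.0109
clock: 13.3
tcp_pos: [0.4704, 0.0623, 0.106]
orientation: [0.0, 0.086, 0.996, 0.0]
wrist_force: [0.1, 0.2, -1.0]
finger_gap: 0.0112
rot [0.03 0.05 0.11] | shift after [ 0.14 -0.01  3.8 ] | shift before [ 0.14 -0.01  3.8 ]
rot [-8.0000e-02  4.0000e-02 -1.7989e+02] | shift after [-0.14  0.01  3.8 ] | shift before [ 0.14 -0.01  3.8 ]
t 13.3 tcp [0.4704 0.0623 0.106 ] j [-0.04  0.2  -0.43  0.94  0.    0.13] gap 0.0112 F [ 0.1  0.2 -1. ]
wrist 101441 z 0.09611020552650296 ((465.119873046875, 62.59498596191406), (126.29086303710938, 179.76449584960938), 80.03327178955078)
box ((369.04034423828125, 79.1183853149414), (147.54071044921875, 9.471734046936035), 80.08157348632812) 8297
side 2320 z 0.09570140010586264 ((469.58880615234375, 63.222267150878906), (130.29283142089844, 191.5689697265625), 80.12036895751953)
box ((468.6127624511719, 64.1083984375), (151.77842712402344, 213.728759765625), 80.10350036621094) 472
```

View pics/w7.png

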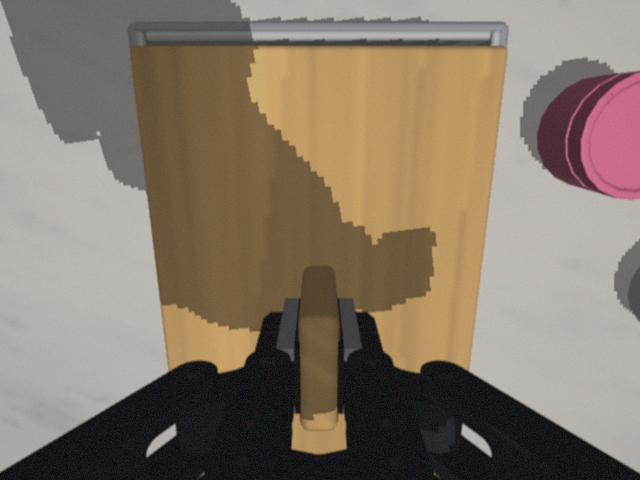

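```bash
python3 -m inch '[[0.1,0,0,0,0,0,0.6],[0,0,1,0,0,0,0.6],[0,0,1,0,0,0,0.6],[0,0,0.6,0,0,0,0.6],[0,0,0,0,0,0,0.6]]'; python3 -m inch '[[0,0,0.5,0,0,0,0.6],[0,0,0.4,0,0,0,0.6],[0,0,0,0,0,0,0.6]]'
python3 - <<'E'
from dv import *
go([.469,.0625,.068],[0,0,-1],az(80))
E
```

```text
clock: 13.9
tcp_pos: [0.4667, 0.0632, 0.0771]
orientation: [-0.002, 0.086, 0.996, 0.0]
wrist_force: [0.4, -0.1, -0.5]
finger_gap: 0.011
clock: 14.2
tcp_pos: [0.4677, 0.0631, 0.069]
orientation: [-0.001, 0.086, 0.996, 0.0]
wrist_force: [0.2, 0.1, -1.5]
finger_gap: 0.0116
rot [ 0.01 -0.14  0.17] | shift after [-0.14 -0.04  0.1 ] | shift before [-0.14 -0.04  0.1 ]
rot [ 2.2000e-01  1.0000e-02 -1.7983e+02] | shift after [0.14 0.04 0.1 ] | shift before [-0.14 -0.04  0.1 ]
t 14.2 tcp [0.4677 0.0631 0.069 ] j [-0.04  0.24 -0.48  0.85  0.    0.14] gap 0.0116 F [ 0.2  0.1 -1.5]
```

```bash
python3 -m inch '[[0,0,0.1,0,0,0,0.6],[0,0,0.1,0,0,0,0.6],[0,0,0,0,0,0,0.6]]'; python3 -c "
from g import *
p=shot('side'); save(p,'s8.png')
cv2.imwrite('pics/s8c.png',cv2.resize(p['pixels'][190:340,290:450,::-1],(800,750)) [:600])
go([.469,.0625,.068],[0,0,-1],az(80))"
```

```text
clock: 14.5
tcp_pos: [0.4682, 0.0631, 0.0677]
orientation: [-0.001, 0.086, 0.996, 0.0]
wrist_force: [0.1, -0.2, -1.2]
finger_gap: 0.0114
rot [ 0.01 -0.08  0.17] | shift after [-0.09 -0.04 -0.03] | shift before [-0.09 -0.04 -0.03]
rot [ 1.2000e-01  2.0000e-02 -1.7983e+02] | shift after [ 0.09  0.04 -0.03] | shift before [-0.09 -0.04 -0.03]
t 14.55 tcp [0.4681 0.0631 0.0677] j [-0.04  0.24 -0.48  0.85  0.    0.14] gap 0.011 F [-0.8 -0.4 -0.9]
```

View pics/s8c.png

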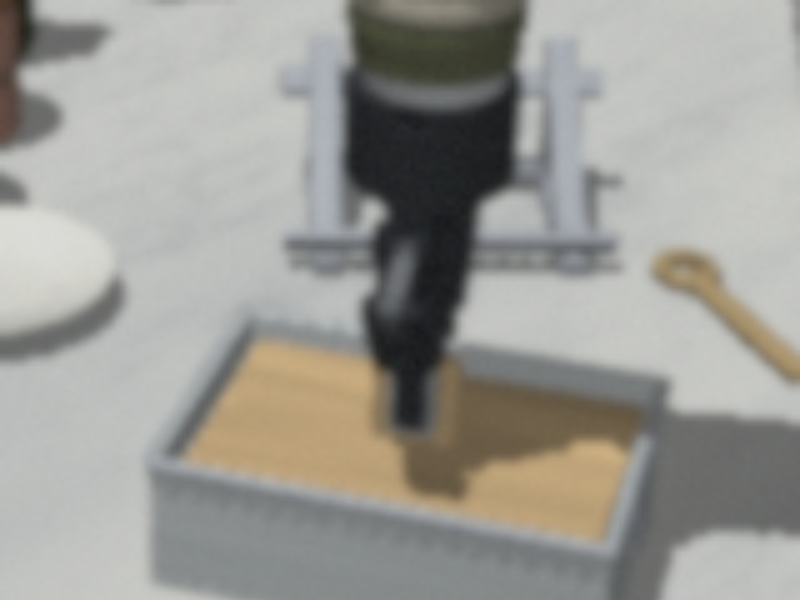

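Plate is within the rim (crop). Lowering to contact.

```bash
python3 -m inch '[[-0.05,0,0.1,0,0,0,0.6],[0,0,0,0,0,0,0.6],[0,0,0,0,0,0,0.6]]'; python3 -m inch '[[0,0,0.1,0,0,0,0.6],[0,0,0,0,0,0,0.6],[0,0,0,0,0,0,0.6]]'
```

```text
clock: 14.85
tcp_pos: [0.4684, 0.0631, 0.0673]
orientation: [-0.001, 0.086, 0.996, 0.0]
wrist_force: [-3.5, 0.5, 5.7]
finger_gap: 0.011
clock: 15.15
tcp_pos: [0.4685, 0.0631, 0.0672]
orientation: [-0.0, 0.086, 0.996, 0.0]
wrist_force: [-5.7, -0.2, 13.5]
finger_gap: 0.0112
```

Contact at plate height (TCP 0.067). Releasing.

```bash
python3 -m inch '[[0,0,-0.1,0,0,0,0.6],[0,0,0,0,0,0,3.5],[0,0,0,0,0,0,3.5],[0,0,0,0,0,0,3.5],[0,0,0,0,0,0,3.5]]'; python3 -m inch '[[0,0,-2,0,0,0,3.5],[0,0,-4,0,0,0,3.5],[0,0,-4,0,0,0,3.5],[0,0,-4,0,0,0,3.5],[0,0,0,0,0,0,3.5]]'
python3 - <<'E'
from g import *
for nm in ('wrist','side'):
    p=shot(nm); save(p,nm[0]+'9.png'); c,u,v=cloud(p)
    s=c[(abs(c[:,0]-.47)<.15)&(abs(c[:,1]-.06)<.13)&(abs(c[:,2]-.058)<.006)]
    m=s.mean(0); nn=np.linalg.svd(s-m,full_matrices=False)[2][2]
    print(nm,len(s),'n',nn.round(4),'z',np.median(s[:,2]),cv2.minAreaRect((s[:,:2]*1000).astype(np.float32)))
    s=c[(c[:,2]>.065)&(c[:,2]<.075)&(abs(c[:,0]-.47)<.14)&(abs(c[:,1]-.06)<.11)]
    print('box',cv2.minAreaRect((s[:,:2]*1000).astype(np.float32)),len(s))
go([.5365,.2755,.15],[0,0,-1],az(90))
E
```

```text
clock: 15.65
tcp_pos: [0.4686, 0.063, 0.0664]
orientation: [-0.001, 0.086, 0.996, 0.0]
wrist_force: [-0.3, -0.0, -0.6]
finger_gap: 0.0352
clock: 16.15
tcp_pos: [0.4721, 0.0629, 0.212]
orientation: [0.004, 0.086, 0.996, 0.0]
wrist_force: [1.0, 0.3, 0.2]
finger_gap: 0.0348
wrist 46556 n [ 1.9e-03 -9.0e-04 -1.0e+00] z 0.057245013994598665 ((469.96661376953125, 61.471092224121094), (134.9676055908203, 201.4650115966797), 80.18401336669922)
box ((469.8219909667969, 61.59091567993164), (148.32122802734375, 213.84713745117188), 80.11128234863281) 9473
side 2728 n [ 5.0e-04 -3.5e-03 -1.0e+00] z 0.05699965596646228 ((466.8504333496094, 63.638973236083984), (147.74012756347656, 210.6770477294922), 80.20722961425781)
box ((468.5870666503906, 64.38955688476562), (154.08200073242188, 214.1730194091797), 79.9649429321289) 701
rot [ 0.03  0.06 -9.83] | shift after [-6.69 21.26  5.75] | shift before [-2.96 22.08  5.76]
rot [ 9.0000e-02 -4.0000e-02  1.7017e+02] | shift after [  6.69 -21.26   5.75] | shift before [-2.96 22.08  5.76]
t 16.25 tcp [0.4696 0.0629 0.2075] j [-0.04  0.13 -0.25  1.19  0.    0.13] gap 0.0349 F [-0.8 -0.6 -0.3]
```

View pics/w9.png

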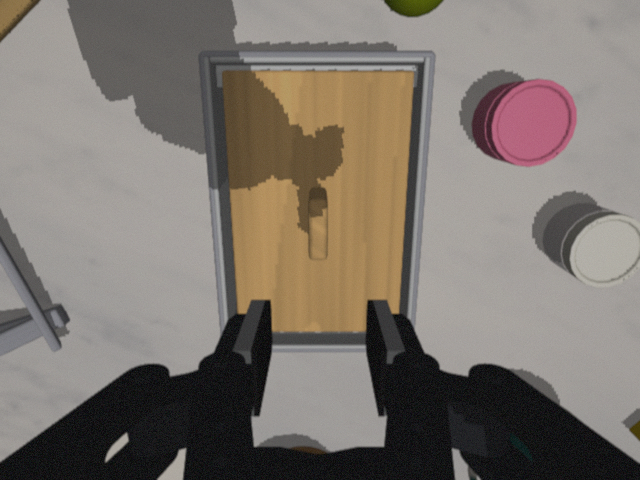

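```bash
python3 -m inch '[[0,3.5,0.5,0,0,0,8.5],[0,4,1,0,0,0,8.5],[0,4,1,0,0,0,8.5],[0,4,1,0,0,0,8.5],[0,4,1,0,0,0,8.5]]' 40; python3 -m inch '[[-1.5,2.5,0,0,0,0,8.5],[-1.4,0,0,0,0,0,8.5],[0,0,0,0,0,0,8.5],[0,0,0,0,0,0,8.5]]'
python3 - <<'E'
from g import *
p=shot('wrist'); save(p,'w10.png'); c,u,v=cloud(p)
for lo in (.036,.040):
    s=c[(c[:,2]>lo)&(c[:,2]<.055)&(np.hypot(c[:,0]-.5365,c[:,1]-.2755)<.05)]
    print(len(s),cv2.minEnclosingCircle((s[:,:2]*1000).astype(np.float32)),s[:,:2].min(0),s[:,:2].max(0),np.median(s[:,2]))
go([.5365,.2755,.013],[0,0,-1],az(80))
E
```

```text
clock: 16.75
tcp_pos: [0.5009, 0.2563, 0.1591]
orientation: [-0.002, 0.086, 0.996, -0.001]
wrist_force: [0.2, 0.2, 1.3]
finger_gap: 0.0848
clock: 17.15
tcp_pos: [0.5336, 0.2742, 0.1598]
orientation: [-0.002, 0.086, 0.996, -0.001]
wrist_force: [-0.9, -0.9, -0.8]
finger_gap: 0.0851
6658 ((540.7228393554688, 277.70758056640625), 29.91375160217285) [0.51090955 0.24811436] [0.57049985 0.30743281] 0.04263731553945291
6564 ((540.7228393554688, 277.70758056640625), 29.91375160217285) [0.51090955 0.24811436] [0.57049985 0.30743281] 0.042659737595810016
rot [-0.07 -0.24  0.14] | shift after [-0.27  0.19 14.73] | shift before [-0.33  0.2  14.73]
rot [ 3.8000e-01 -1.0000e-01 -1.7986e+02] | shift after [ 0.27 -0.19 14.73] | shift before [-0.33  0.2  14.73]
t 17.2 tcp [0.5335 0.2741 0.1603] j [ 0.34  0.39 -0.02  1.17  0.    0.51] gap 0.0847 F [-0.4 -0.6 -0.3]
```

View pics/w10.png

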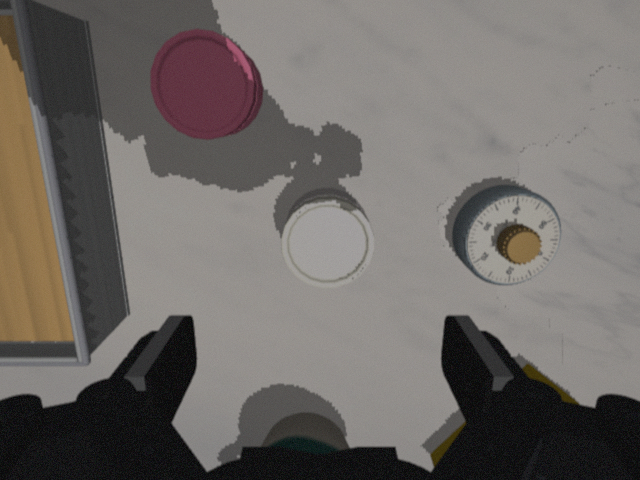

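White-lidded clear tub at (328,243), pink at (207,84), timer at (513,240). The white one is centred, and the fingers have room on both sides.

```bash
python3 -m inch '[[-0.5,0.35,2,0,-0.2,0,8.5],[0,0,4,0,0,0,8.5],[0,0,4,0,0,0,8.5],[0,0,3,0,0,0,8.5],[0,0,1.6,0,0,0,8.5]]'; python3 -m inch '[[0,0,0,0,0,0,8.5],[0,0,0,0,0,0,8.5]]'
python3 - <<'E'
from g import *
go([.539,.277,.013],[0,0,-1],az(80))
E
```

```text
clock: 17.7
tcp_pos: [0.5375, 0.2759, 0.0126]
orientation: [-0.001, 0.086, 0.996, -0.001]
wrist_force: [0.0, 0.6, 0.5]
finger_gap: 0.0848
clock: 17.9
tcp_pos: [0.5401, 0.2769, 0.016]
orientation: [0.001, 0.086, 0.996, -0.0]
wrist_force: [0.0, -0.2, -0.1]
finger_gap: 0.085
rot [0.   0.08 0.13] | shift after [ 0.11 -0.01  0.3 ] | shift before [ 0.11 -0.01  0.3 ]
rot [-1.3000e-01  0.0000e+00 -1.7987e+02] | shift after [-0.11  0.01  0.3 ] | shift before [ 0.11 -0.01  0.3 ]
t 17.9 tcp [0.5401 0.2769 0.016 ] j [ 0.34  0.52 -0.2   0.85 -0.    0.51] gap 0.085 F [ 0.  -0.2 -0.1]
```

```bash
python3 -m inch '[[0,0,0.2,0,0,0,5.2],[0,0,0,0,0,0,5.2],[0,0,0,0,0,0,5.2],[0,0,0,0,0,0,5.2],[0,0,0,0,0,0,5.2]]' 40; python3 -m inch '[[0,0,0,0,0,0,5.2],[0,0,0,0,0,0,5.2]]';  python3 -m inch '[[0,0,-1,0,0,0,5.2],[0,0,-3,0,0,0,5.2],[0,0,-4,0,0,0,5.2],[0,0,-4,0,0,0,5.2],[0,0,-4,0,0,0,5.2]]'
python3 - <<'E'
from g import *
t=np.array([.470,.0615,0])-.058*np.array(az(-9.9)); print(t)
go([t[0],t[1],.17],[0,0,-1],az(80))
E
```

```text
clock: 18.4
tcp_pos: [0.5417, 0.2778, 0.0153]
orientation: [0.002, 0.086, 0.996, 0.001]
wrist_force: [-2.1, -1.0, 6.9]
finger_gap: 0.0586
clock: 18.6
tcp_pos: [0.5417, 0.2778, 0.0153]
orientation: [0.002, 0.086, 0.996, 0.001]
wrist_force: [0.1, -1.2, 6.7]
finger_gap: 0.0586
clock: 19.1
tcp_pos: [0.5397, 0.2773, 0.1755]
orientation: [0.001, 0.086, 0.996, -0.0]
wrist_force: [1.2, -0.6, -1.0]
finger_gap: 0.0588
[0.41286366 0.07147189 0.        ]
rot [0.   0.09 0.17] | shift after [  8.92 -22.47   0.55] | shift before [  8.99 -22.44   0.54]
rot [-1.4000e-01  0.0000e+00 -1.7983e+02] | shift after [-8.92 22.47  0.55] | shift before [  8.99 -22.44   0.54]
t 19.1 tcp [0.5397 0.2773 0.1755] j [ 0.34  0.39  0.02  1.2  -0.    0.51] gap 0.0588 F [ 1.2 -0.6 -1. ]
```

```bash
python3 -m inch '[[1.3,-3,0,0,0,0,5.2],[1.6,-4,0,0,0,0,5.2],[1.6,-4,0,0,0,0,5.2],[1.6,-4,0,0,0,0,5.2],[1.6,-4,0,0,0,0,5.2]]'; python3 -m inch '[[1.2,-3.4,0.5,0,0,0,5.2],[0,0,0,0,0,0,5.2],[0,0,0,0,0,0,5.2],[0,0,0,0,0,0,5.2]]'
python3 - <<'E'
from g import *
go([.4129,.0715,.0735],[0,0,-1],az(80))
for nm in ('wrist','side'):
    p=shot(nm); save(p,nm[0]+'11.png')
E
```

```text
clock: 19.6
tcp_pos: [0.4306, 0.1023, 0.1738]
orientation: [0.001, 0.085, 0.996, -0.0]
wrist_force: [0.2, -1.6, -1.3]
finger_gap: 0.059
clock: 20.0
tcp_pos: [0.4151, 0.0723, 0.1689]
orientation: [0.002, 0.086, 0.996, 0.0]
wrist_force: [0.4, 0.6, -1.7]
finger_gap: 0.0591
rot [0.04 0.18 0.19] | shift after [ 0.2  -0.12  9.54] | shift before [ 0.23 -0.12  9.54]
rot [-2.9000e-01  7.0000e-02 -1.7981e+02] | shift after [-0.2   0.12  9.54] | shift before [ 0.23 -0.12  9.54]
t 20.0 tcp [0.4151 0.0723 0.1689] j [-0.02  0.05 -0.44  1.08  0.    0.15] gap 0.0591 F [ 0.4  0.6 -1.7]
```

View pics/w11.png

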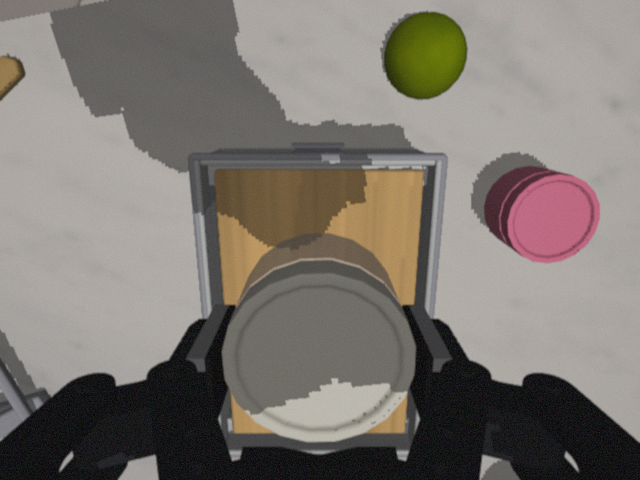

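View pics/s11.png

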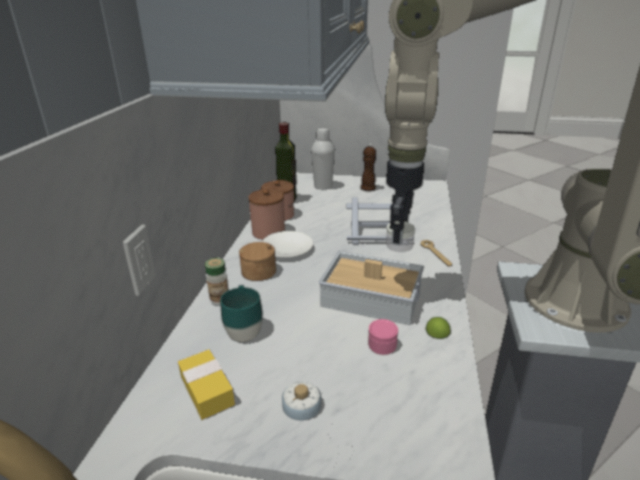

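Tub hangs upright in the fingers over the near half of the divider (wrist view ~(320,350)). Lowering.

```bash
python3 -m inch '[[0.2,-0.1,2,0,0,0,5.2],[0,0,3,0,0,0,5.2],[0,0,2,0,0,0,5.2],[0,0,1,0,0,0,5.2],[0,0,0.7,0,0,0,5.2]]'; python3 -m inch '[[0,0,0,0,0,0,5.2],[0,0,0,0,0,0,5.2]]'
python3 - <<'E'
from g import *
go([.4129,.0715,.0735],[0,0,-1],az(80))
E
```

```text
clock: 20.6
tcp_pos: [0.4124, 0.0718, 0.0807]
orientation: [0.0, 0.085, 0.996, 0.0]
wrist_force: [-0.0, 0.9, -1.8]
finger_gap: 0.0588
clock: 20.8
tcp_pos: [0.4131, 0.0714, 0.082]
orientation: [0.001, 0.085, 0.996, 0.0]
wrist_force: [-0.4, 0.0, -1.1]
finger_gap: 0.059
rot [0.02 0.17 0.19] | shift after [0.02 0.01 0.85] | shift before [0.02 0.01 0.85]
rot [-2.6000e-01  4.0000e-02 -1.7981e+02] | shift after [-0.02 -0.01  0.85] | shift before [0.02 0.01 0.85]
t 20.8 tcp [0.4131 0.0714 0.082 ] j [-0.02  0.12 -0.59  0.86 -0.    0.15] gap 0.059 F [-0.4  0.  -1.1]
```

```bash
python3 -m inch '[[0,0,0.4,0,0,0,5.2],[0,0,0.25,0,0,0,5.2],[0,0,0,0,0,0,5.2]]'; python3 -m inch '[[0,0,0.1,0,0,0,5.2],[0,0,0,0,0,0,5.2]]'
```

```text
clock: 21.1
tcp_pos: [0.4123, 0.0712, 0.0748]
orientation: [0.001, 0.086, 0.996, 0.0]
wrist_force: [-0.4, 0.6, -1.8]
finger_gap: 0.059
clock: 21.3
tcp_pos: [0.4124, 0.0712, 0.0739]
orientation: [0.001, 0.086, 0.996, 0.0]
wrist_force: [-0.4, 0.1, -1.2]
finger_gap: 0.0587
```

```bash
python3 -m inch '[[0,0,0.1,0,0,0,5.2],[0,0,0,0,0,0,5.2],[0,0,0,0,0,0,5.2]]'; python3 -m inch '[[0,0,0.08,0,0,0,5.2],[0,0,0,0,0,0,5.2],[0,0,0,0,0,0,5.2]]'
```

```text
clock: 21.6
tcp_pos: [0.4125, 0.0712, 0.0733]
orientation: [0.001, 0.086, 0.996, 0.0]
wrist_force: [-2.2, 0.0, 5.6]
finger_gap: 0.0583
clock: 21.9
tcp_pos: [0.4125, 0.0712, 0.0733]
orientation: [0.001, 0.086, 0.996, 0.0]
wrist_force: [-5.4, -1.0, 13.8]
finger_gap: 0.059
```

```bash
python3 -m inch '[[0,0,-0.12,0,0,0,5.2],[0,0,0,0,0,0,7.3],[0,0,0,0,0,0,7.3],[0,0,0,0,0,0,7.3],[0,0,0,0,0,0,7.3]]'; python3 -m inch '[[0,0,-1,0,0,0,7.3],[0,0,-3,0,0,0,7.3],[0,0,-4,0,0,0,7.3],[0,0,-4,0,0,0,7.3],[0,0,-3,0,0,0,7.3]]'; python3 -m inch '[[0,0,0,0,0,0,7.3],[0,0,0,0,0,0,7.3]]'
python3 - <<'E'
from g import *
for nm in ('wrist','side'):
    p=shot(nm); save(p,nm[0]+'12.png'); c,u,v=cloud(p)
    s=c[(abs(c[:,0]-.47)<.1)&(abs(c[:,1]-.06)<.07)&(abs(c[:,2]-.058)<.005)]
    m=s.mean(0); nn=np.linalg.svd(s-m,full_matrices=False)[2][2]
    print(nm,'plate',len(s),'n',nn.round(4),'z',np.median(s[:,2]))
    s=c[(c[:,2]>.065)&(c[:,2]<.075)&(abs(c[:,0]-.47)<.14)&(abs(c[:,1]-.06)<.11)]
    print('rim',cv2.minAreaRect((s[:,:2]*1000).astype(np.float32)),len(s))
    s=c[(c[:,2]>.096)&(c[:,2]<.115)&(np.hypot(c[:,0]-.413,c[:,1]-.0715)<.045)]
    m=s.mean(0); nn=np.linalg.svd(s-m,full_matrices=False)[2][2]
    print('tub top',len(s),nn.round(3),np.median(s[:,2]),cv2.minEnclosingCircle((s[:,:2]*1000).astype(np.float32)))
print(get_state()['finger_gap'],get_state()['wrist_force'])
cv2.imwrite('pics/s12c.png',cv2.resize(p['pixels'][190:340,270:470,::-1],(800,600)))
E
```

```text
clock: 22.4
tcp_pos: [0.4123, 0.0713, 0.0731]
orientation: [0.001, 0.086, 0.996, 0.0]
wrist_force: [-0.7, 0.3, 0.1]
finger_gap: 0.0733
clock: 22.9
tcp_pos: [0.4125, 0.0713, 0.2265]
orientation: [0.002, 0.086, 0.996, 0.0]
wrist_force: [0.5, -0.4, -0.5]
finger_gap: 0.0729
clock: 23.1
tcp_pos: [0.4126, 0.0713, 0.2243]
orientation: [0.002, 0.086, 0.996, 0.0]
wrist_force: [-0.2, -0.8, -0.0]
finger_gap: 0.0729
wrist plate 28497 n [-8.0e-04  1.2e-03  1.0e+00] z 0.05727081731932615
rim ((470.0213317871094, 61.47796630859375), (148.3166046142578, 214.0993194580078), 80.18656921386719) 8297
tub top 6702 [-0.002  0.001  1.   ] 0.1006499648362397 ((419.8179626464844, 69.62537384033203), 37.95298767089844)
side plate 1685 n [-2.3e-03  3.0e-04 -1.0e+00] z 0.056979493751773136
rim ((468.48046875, 64.40029907226562), (152.48219299316406, 213.5849609375), 80.29235076904297) 760
tub top 376 [-0.001 -0.012 -1.   ] 0.10018618988066563 ((419.1826171875, 72.74295043945312), 38.14027786254883)
0.072380408098418 [-0.51626525  0.64020975 -0.21064099]
```

View pics/s12c.png

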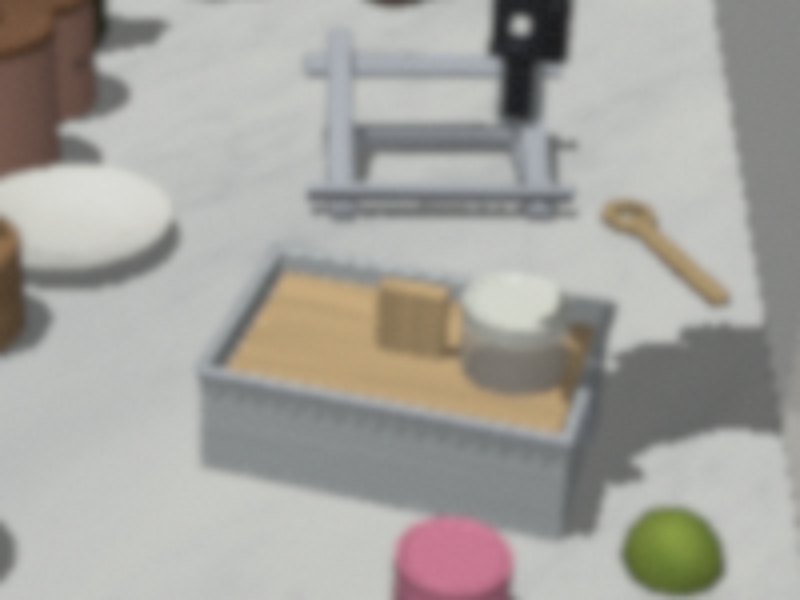

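View pics/w12.png

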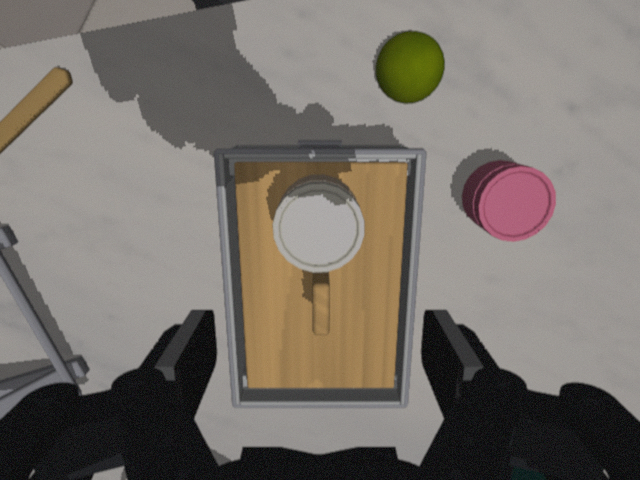

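View pics/s12.png

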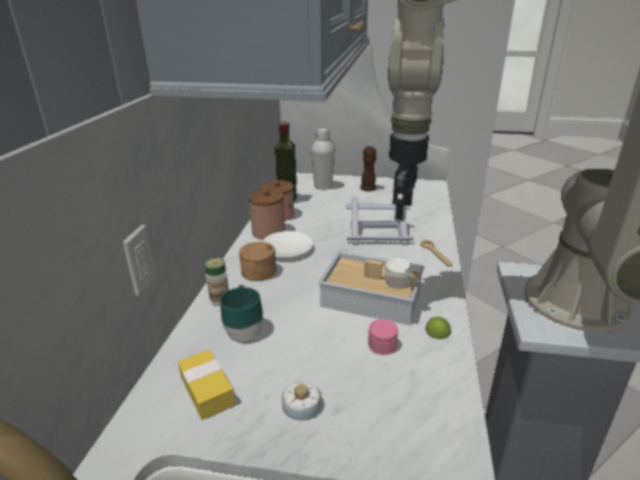

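All layers are in place: the tub stands level beside the tab (wrist view (319,226)), and the bystanders haven't moved. Handing in.

```bash
python3 -c "
from h import *
print(workorder.hand_in(), get_state()['clock'])"
```

```text
the job is handed in; nothing more can be done
the job is handed in; nothing more can be done
```

The lunch box is packed in order, and I handed the job in soon after the last check at about 23 s of the 69 s allowed. The hand-in gave no verdict.

- **Snack box:** I laid the brown carton flat on the box floor. Its top read about 45 mm above the worktop, where 46 mm is expected. It is hidden under the divider now, so I could not check it again at the end.
- **Divider:** I took it off the stand by its tab and set it on both ledges. Its top read 57 mm against an expected 58 mm. It was level within about 0.004 rad and centred to within 2 mm in the last wrist-camera comparison before lowering, and the final pictures show it evenly inside the rim.
- **Tub:** I stood the clear, white-lidded tub on the near side of the tab. Its lid was level within 0.012 rad and read about 101 mm against an expected 103 mm.
- **Last checks:** The gripper is open and about 0.12 m above the tub, with no contact force. In the last side picture the timer, mug and pepper mill stand where they started, and so do the salt box and the two look-alikes.

**Disagreements:**
- The heights I measured read 1–2 mm low, which matches the stated camera calibration.
- The side and wrist cameras differed by 2–3 mm on the lunch box's position, so I aligned using differences within one camera.
- The circle fit to the tub in the final check was not usable because points from the tab were mixed in. I judged the tub's position from the pictures and the gripper's position when it let go.

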